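# Draw out the telescopic duct brush

### The job

The ducts of the seed cleaner are due for sweeping: take the telescopic duct brush by its lock collar with the button squeezed in, draw it out past the first stop to the second stop (fully extended) while the fork of the tool rest keeps the brush head back, then lift it a good hand's breadth clear of the rest. Finish holding the brush there in the gripper, roughly level and still fully extended - do not put it down or let go - and leave everything else on the tray where it is.

Things in the scene. Friction and masses are not known exactly. Their poses are not given: they have to be found in the camera images.
- brush: telescopic duct brush, loose, 0.4 kg, lying level in the tool rest. Origin: middle of its lock collar, half-way up, 85 mm above the tray; x axis along the tool towards the bristles, z up. Lock collar: black block 60 mm long (x), 30 wide (y), 34 high (z), with two bright metal bands. Behind it the handle, in front the rod with the bristle head. Drawn fully out, the brush balances at the collar
- button_pad (a point): outer face of the grey spring lock button in the middle of the collar's -y side, 24 mm long, 18 high. It stands 7 mm proud (37 mm across collar and button) and goes in 5 mm (then 32 mm across, still 2 mm proud). 6 N push it fully in: squeezing the collar across y, at its middle, with about 15 to 40 N keeps it in
- brush_button (a joint): lock button: 0 out, 0.005 m fully in. The rod is free only while the button is in by more than 0.004 m; let go on the way, the button rubs and snaps in at the next stop
- brush_rod (a joint): how far the rod is drawn out of the handle, m: 0 pushed together (start), 0.080 first stop, 0.160 second stop, the end of its travel. Locked while the button is out; with the button held in it slides past the first stop against about 3 N of friction and stays where it is put
- brush_hub (a point): rear face of the black hub flange on the rod, 42 mm across, 68 mm in front of the collar's middle when pushed together. The rod is square, 18 mm. Beyond the flange the round black bristle head, 82 mm across, ends 131 mm further on
- handle_end (a point): rear end of the straight aluminium handle (28 mm wide, 26 high, ribbed black sleeve on its end), 290 mm behind the collar's middle
- rest: tool rest of sheet steel, fixed to the tray. Origin: underside of its foot plate (400 x 100 x 6 mm); x axis along the tool towards the fork, z up. When the brush is drawn towards the rest's -x the hub flange catches on the fork: the head stays, the handle comes. The collar starts at x = 80 mm and ends near x = -80 mm; that stretch is free. The brush lifts straight up out of fork and saddle
- rest_fork (a point): bottom of the fork's slot, 76 mm above the tray, under the rod just behind the hub flange: plate 6 mm thick, open above, prongs 24 mm apart, 60 mm over all, tops 108 mm above the tray
- rest_saddle (a point): bottom of the saddle under the handle, 72 mm above the tray: 20 mm long, open above, cheeks 34 mm apart, tops 98 mm above the tray
- spanner: steel spanner lying on the tray beside the rest, leave alone
- bolt: steel hex bolt with nut, 77 mm, lying beside the rest, leave alone
- tape_roll: roll of tape, 90 mm across, 30 mm high, beside the rest, leave alone
- sample_jar: sample jar, 72 mm across, 110 mm high, beside the rest near the bristle end, leave alone
- dust_brush: plain short hand brush with wooden handle, lying beside the rest, leave alone
- seed_scoop: sheet scoop with wooden handle, lying near the handle end of the rest, leave alone
- sample_dish: round steel dish, 120 mm across, 35 mm high, leave alone

How it is judged:
By the outcome, as a careful person would: the job done as asked, in the order asked, and still so for the second after the job is handed in, while the arm keeps its last pose, push and grip.
It also fails if it takes over 35 s, if anything falls off the work surface, if the arm or the gripper's body presses on something with over 40 N, if the wrist force passes 120 N, or if a joint passes its speed limit or range.

### The arm

A 7-joint arm with a two-finger parallel gripper is mounted at the origin on the work surface. World frame = base frame: x ahead of the robot, y to its left, z up, the work surface at z = 0. Lengths are in m, angles in rad, forces in N, time in s.
With the tool pointing down it reaches from about 0.4 to 0.85 m from the base axis. Payload 10.4 kg.
Tool frame: the origin (TCP) lies midway between the tips of the shut fingers; the grasp point (between the pads) lies 19 mm behind it (manip.tcp_to_grasp is the distance from the TCP to the grasp point, in m); x points along the fingers, y is the direction in which the jaws open and shut, and the axes are right-handed (so a half turn about x gives the same grasp; the last joint's range is limited). The gripper opens to 85 mm and grips with 20 to 120 N. Pads are 22 mm wide; open, the fingers measure 114 mm over their backs; the gripper's body (76 mm by 85 mm) begins 54 mm behind the grasp point. The pads swing forward as they close: fully open they stand 13 mm farther back than shut.
Start: joints at [1.097, 0.332, -0.065, 1.46, 0.022, 1.35, -0.088], TCP at [0.272, -0.563, 0.231] pointing down, gripper open.
Joint ranges: [-2.6, 2.6], [-0.5, 2.12], [-1.47, 1.34], [0.16, 2.42], [-1.27, 4.41], [0.06, 2.06], [-2.6, 2.6]. Speed limits (rad/s): [2.22, 2.22, 2.79, 2.79, 3.14, 3.14, 3.14].

### API

Orientations are given as a unit quaternion [x, y, z, w].
In Python, from workcell import monitor, viewer, manip gives the robot as it stands. The module is installed in compiled form; this text tells all that it offers.
- The arm moves only by the tool send_rows, never from a script. Its arguments are lists of equal length, an entry for each row: "grip": the closure in counts, from 0 (fully open) to 255 (shut); "offset": the shift along the tool's x, y, z in mm, a list of three; "twist": the turn about the tool's x in degrees. In form: {"grip": [grip, ...], "offset": [[tx, ty, tz], ...], "twist": [twist, ...]}. A call has exactly 5 rows; each row is the pose to reach, as a shift and turn from the pose commanded when the call began, along the tool's axes at that moment; what a row does not reach only later rows make up. A row lasts 1/12 s, in which the tool goes at most 41.7 mm and 7.16 degrees, less where a joint would pass 70% of its speed; a pose out of reach is approached as far as the arm can. A call with a gripper value outside its range is refused whole. The fingers move at their own pace and stop on an object; "newtons" is the grip in N (left out, the last holds). Time passes only in rows, so rows that repeat a pose let the fingers close, or fill a call up. It gives the time, the measured TCP pose, the force and the opening at its end, in the units of the state.
- monitor.get_obs(): the state, without advancing time (a new reading comes with each control period).
- viewer.camera(name): name is "scene" or "top" or "wrist"; returns (picture, depth): 384x512x3 uint8, blue, green, red; 384x512 float32, m along the optical axis (not along the pixel's ray), 0 where there is no reading.
- viewer.camera_model(name): a dict with "camera_matrix" (3x3 intrinsics, pixels), "R" (3x3) and "t" (3): a world point X has camera coordinates R X + t; the wrist camera has in their place "mount" (4x4, takes a point from camera to tool coordinates, whose origin is the TCP and whose axes are the tool frame's). Camera axes: x right, y down, z forward; pixel columns grow to the right and rows downward; lengths in m; the calibration is good to about 2 mm. A picture is of the moment at which its call begins: read the wrist's pose just before it. camera_model takes no time and is no camera call.
- manip.hand_in(): hands the job in, once; it reports no verdict.
Trained networks look in the newest picture that a camera, given by its name, has taken for a name from the list of things; names that differ only in an ending like _2 or _b are one class to them, and where a whole thing is asked for, a point or a joint stands for the part that bears it (a point fixed in the world has none). Each returns a list of dicts, best first, with "score" (0 to 1); they miss things now and then, are a little off and sometimes report something else, mostly with a low value. They report only what shows in the picture. A call takes as long as a camera call.
- viewer.recognise(target, camera): "box" ([left, top, width, height] in pixels, round what is visible of it).
- viewer.regions_of(target, camera): "region" (384x512 bool, what is visible of it) and "box" ([left, top, width, height] in pixels, round what is visible of it).
- viewer.spot_point(target, camera): "position" ([column, row] in pixels: a listed point, or the origin of a listed thing).
The state is a dict: "clock": time; "joint_pos": joint angles; "joint_velocities": joint speeds; "tau": joint torques, N m; "position": TCP position; "ee_rot": TCP orientation; "ft_force": force on the tool from outside, world axes, zero at the start; "torque": the same for the moment, N m; "grip_width": opening from 0.0 (shut) to 1.0 (fully open).
Only numpy, scipy, OpenCV 4.12 (cv2) and the standard library are available. Lean on these libraries where they do the work, as an engineer would, in place of code of your own. Each camera call takes 0.05 s, during which the arm holds its last target.

## Working session

There is one attempt and no reset: what is moved stays moved. The work goes in short steps, Python scripts to look and compute and a tool call to move; the robot and the scene stay as the last step left them, time stands still between calls to the robot, and variables do not carry over. Pictures are saved under pics/ and viewed, and the job is handed in when it is done.

Besides the shell and the picture viewer there is one more tool, called after "Call:" as a command line: name --pt "numbers of a row" for each row, then --argument value for the rest. send_rows: Moves the arm, as the interface text tells. Its arguments: {"type":"object","properties":{"grip":{"type":"array","items":{"type":"number"}},"offset":{"type":"array","items":{"type":"array","items":{"type":"number"}}},"twist":{"type":"array","items":{"type":"number"}},"newtons":{"type":"number"}},"required":["grip","offset","twist"]}

```bash
mkdir -p pics; ls; cat > h.py <<'E'
import numpy as np,cv2
from workcell import monitor,viewer,manip
from scipy.spatial.transform import Rotation as Ro
def unproj(cam,px,z=None,d=None):
    m=viewer.camera_model(cam);K=np.array(m["camera_matrix"]);R=np.array(m["R"]);t=np.array(m["t"])
    r=np.linalg.inv(K)@np.array([px[0],px[1],1.]);c=-R.T@t;w=R.T@r
    if d is None: d=(z-c[2])/w[2]
    return c+w*d
E
python3 - <<'E'
from h import *
o=monitor.get_obs();print(o["clock"],o["position"],o["ee_rot"],o["grip_width"],manip.tcp_to_grasp)
print(Ro.from_quat(o["ee_rot"]).as_matrix().round(3))
for c in("top","scene"):
    p,d=viewer.camera(c);cv2.imwrite(f"pics/{c}0.png",p);np.save(f"{c}.npy",d)
for n in["brush","button_pad","brush_hub","handle_end","rest","rest_fork","rest_saddle"]:
    r=viewer.spot_point(n,"top")[:2]
    for q in r:
        u,v=q["position"];d=np.load("top.npy")[int(v),int(u)]
        print(n,round(q["score"],2),np.round([u,v],1),unproj("top",(u,v),d=d).round(3))
E
```

```text
pics
0.0 [ 0.27213168 -0.56222169  0.23050429] [-0.68908168 -0.15852437  0.6893578  -0.15755091] 0.9989471464009486 0.0187
[[-0.001  0.436 -0.9  ]
 [ 0.001 -0.9   -0.436]
 [-1.    -0.001  0.   ]]
brush 0.78 [251.2 193.3] [0.548 0.056 0.102]
button_pad 0.36 [251.5 180.5] [0.596 0.058 0.01 ]
brush_hub 0.76 [222.7 197.6] [0.538 0.122 0.105]
handle_end 0.42 [222.3 196.8] [0.399 0.031 1.02 ]
rest 0.77 [285.1 198. ] [ 0.551 -0.028  0.006]
rest_fork 0.58 [223.2 195.1] [0.545 0.122 0.096]
rest_saddle 0.85 [349.8 184.8] [ 0.567 -0.173  0.098]
```

```bash
python3 -c "
import cv2
for c in('top','scene'):
    p=cv2.imread(f'pics/{c}0.png');cv2.imwrite(f'pics/{c}0b.png',cv2.resize(p,(768,576)))
p=cv2.imread('pics/top0.png')[120:270,150:450];cv2.imwrite('pics/crop.png',cv2.resize(p,(800,400),interpolation=cv2.INTER_CUBIC))"
```

```text
(no output)
```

View pics/scene0b.png

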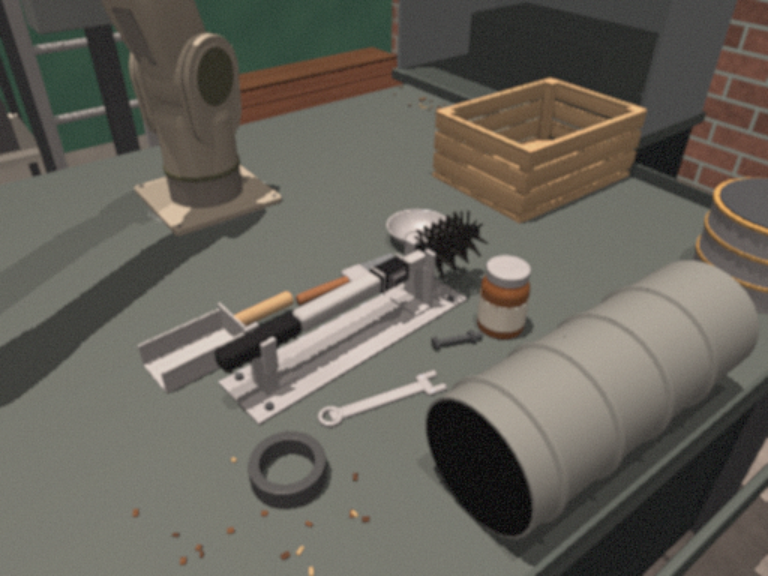

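View pics/top0b.png

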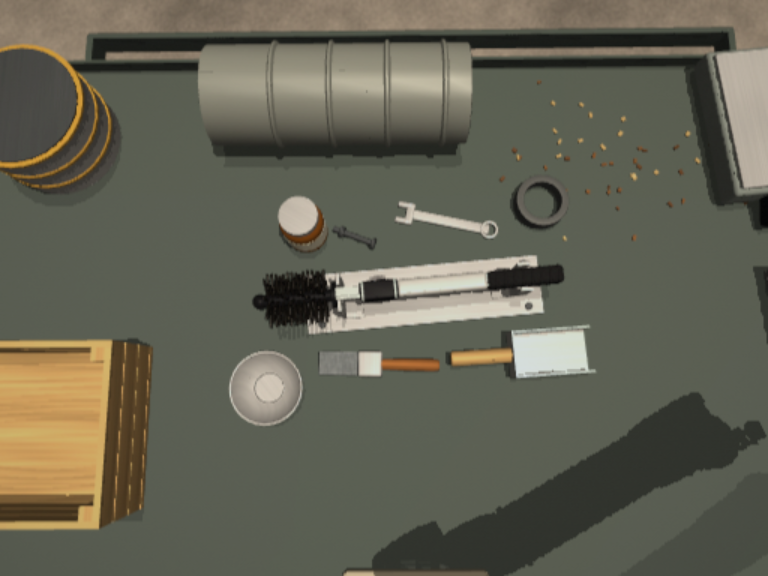

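View pics/crop.png

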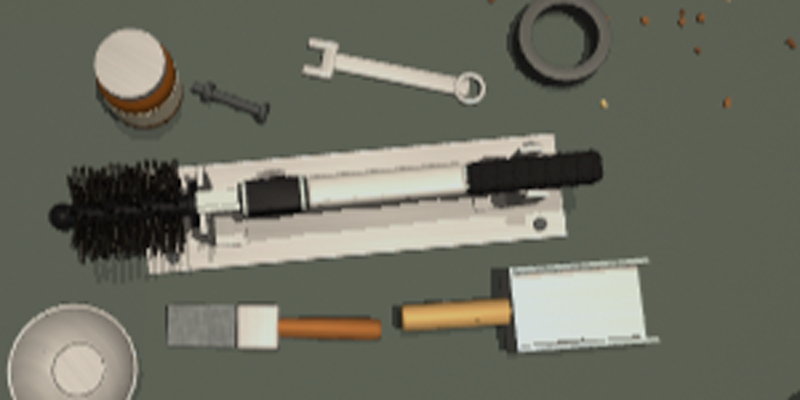

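The scene view shows the brush in its rest with the bristles to world +y. The top view shows the collar at about (380,290) of 768, the hub near (335,292), and the button side facing +x. Next I fit the axis.

```bash
cat >> h.py <<'E'
def cloud(cam,d,p=None,wp=None):
    m=viewer.camera_model(cam);K=np.array(m["camera_matrix"])
    v,u=np.mgrid[0:384,0:512]
    P=np.stack([(u-K[0,2])/K[0,0]*d,(v-K[1,2])/K[1,1]*d,d],-1)
    if cam=="wrist":
        M=np.array(m["mount"]);P=P@M[:3,:3].T+M[:3,3]
        return P@Ro.from_quat(wp[1]).as_matrix().T+np.array(wp[0])
    return (P-np.array(m["t"]))@np.array(m["R"])
E
python3 - <<'E'
from h import *
d=np.load("top.npy");P=cloud("top",d);p=cv2.imread("pics/top0.png")
# handle+collar top: z .09-.107
m=(P[...,2]>.090)&(P[...,2]<.108)&(P[...,1]>-.16)&(P[...,1]<.09)&(abs(P[...,0]-.555)<.05)
for a in np.arange(-.16,.1,.02):
    s=m&(P[...,1]>=a)&(P[...,1]<a+.02); q=P[s]
    if len(q): print(round(a+.01,3),len(q),q[:,0].min().round(4),q[:,0].max().round(4),((q[:,0].min()+q[:,0].max())/2).round(4),np.median(q[:,2]).round(4),p[s].mean().round(0))
# foot plate
f=(abs(P[...,2]-.006)<.003)&(abs(P[...,0]-.555)<.09)&(abs(P[...,1]+.03)<.25)&(p.mean(-1)>120)
r=cv2.minAreaRect(P[f][:,:2].astype(np.float32)*1000);print("plate",r)
for n in["brush","rest"]:
    for q in viewer.regions_of(n,"top")[:1]:
        print(n,q["score"],q["box"])
E
```

```text
-0.15 103 0.5551 0.5824 0.5688 0.098 32.0
-0.13 106 0.553 0.582 0.5675 0.098 34.0
-0.11 92 0.5509 0.5791 0.565 0.0971 153.0
-0.09 108 0.5484 0.5777 0.563 0.0978 192.0
-0.07 95 0.5485 0.5755 0.562 0.0979 194.0
-0.05 108 0.5464 0.5732 0.5598 0.0981 192.0
-0.03 103 0.5445 0.5731 0.5588 0.0973 193.0
-0.01 98 0.5421 0.5709 0.5565 0.0976 193.0
0.01 109 0.5401 0.569 0.5545 0.0979 192.0
0.03 102 0.5377 0.5679 0.5528 0.1016 97.0
0.05 139 0.5359 0.5738 0.5548 0.1017 55.0
0.07 127 0.5341 0.5713 0.5527 0.1021 70.0
0.09 39 0.5372 0.5635 0.5503 0.0961 144.0
plate ((545.4672241210938, -52.377899169921875), (456.406494140625, 157.1640625), 89.45743560791016)
brush 0.96 [169.6, 177.3, 204.7, 41.0]
rest 0.63 [206.7, 169.5, 153.8, 52.0]
```

Call:
send_rows --grip '[0,0,0,0,0]' --pt "0 -22 -26" --pt "0 -44 -52" --pt "0 -66 -78" --pt "0 -88 -104" --pt "0 -110 -130" --twist '[0,0,0,0,0]' --newtons 30

```text
clock: 0.97
position: [0.3418, -0.4054, 0.2314]
ee_rot: [0.689, 0.158, -0.689, 0.158]
ft_force: [0.5, 0.3, -0.0]
grip_width: 0.998
```

Call:
send_rows --grip '[0,0,0,0,0]' --pt "0 -22 -26" --pt "0 -44 -52" --pt "0 -66 -78" --pt "0 -88 -104" --pt "0 -110 -130" --twist '[0,0,0,0,0]'

```text
clock: 1.38
position: [0.4109, -0.2497, 0.2316]
ee_rot: [0.689, 0.158, -0.689, 0.158]
ft_force: [1.9, -0.6, 0.0]
grip_width: 1.002
```

Call:
send_rows --grip '[0,0,0,0,0]' --pt "0 -22 -26" --pt "0 -44 -52" --pt "0 -66 -78" --pt "0 -88 -104" --pt "0 -110 -130" --twist '[0,0,0,0,0]'

```text
clock: 1.8
position: [0.48, -0.094, 0.2317]
ee_rot: [0.689, 0.158, -0.689, 0.158]
ft_force: [0.9, -0.7, 0.3]
grip_width: 1.003
```

Call:
send_rows --grip '[0,0,0,0,0]' --pt "0 -22 -26" --pt "0 -44 -52" --pt "0 -66 -78" --pt "0 -88 -104" --pt "0 -104 -130" --twist '[0,0,0,0,0]'

```text
clock: 2.22
position: [0.5515, 0.0572, 0.2317]
ee_rot: [0.689, 0.158, -0.689, 0.158]
ft_force: [0.2, 0.2, 0.1]
grip_width: 1.0
```

Call:
send_rows --grip '[0,0,0,0,0]' --pt "0 0 0" --pt "0 0 0" --pt "0 0 0" --pt "0 0 0" --pt "0 0 0" --twist '[-7,-14,-21,-28,-35]'

```text
clock: 2.63
position: [0.5513, 0.0547, 0.2313]
ee_rot: [0.609, 0.36, -0.609, 0.36]
ft_force: [-0.2, 0.8, -0.7]
grip_width: 1.0
```

Call:
send_rows --grip '[0,0,0,0,0]' --pt "0 0 0" --pt "0 0 0" --pt "0 0 0" --pt "0 0 0" --pt "0 0 0" --twist '[-7,-14,-21,-28,-34.2]'

```text
clock: 3.05
position: [0.5513, 0.0545, 0.2314]
ee_rot: [0.476, 0.523, -0.476, 0.523]
ft_force: [-0.1, 0.8, -0.7]
grip_width: 0.996
```

```bash
cat > w.py <<'E'
from h import *
import sys
o=monitor.get_obs();R=Ro.from_quat(o["ee_rot"]).as_matrix();wp=(o["position"],o["ee_rot"])
p,d=viewer.camera("wrist");np.save("w.npy",d);cv2.imwrite(f"pics/{sys.argv[1]}.png",p)
print(o["position"].round(4),R.round(3).tolist())
P=cloud("wrist",d,wp=wp);T=(P-wp[0])@R
for n in["brush","button_pad","brush_hub"]:
    for q in viewer.spot_point(n,"wrist")[:1]:
        u,v=map(int,q["position"]);print(n,round(q["score"],2),u,v,"world",P[v,u].round(4),"tool",T[v,u].round(4))
E
python3 w.py w1
```

```text
[0.5513 0.0545 0.2314] [[0.0, 0.996, 0.094], [-0.0, 0.094, -0.996], [-1.0, 0.0, 0.0]]
brush 0.95 255 175 world [0.5495 0.0591 0.1026] tool [ 0.1288 -0.0014 -0.0047]
button_pad 0.63 279 177 world [0.5724 0.0569 0.0938] tool [ 0.1376  0.0211 -0.0004]
brush_hub 0.96 256 104 world [0.5447 0.1209 0.0942] tool [ 0.1372 -0.0004 -0.0667]
```

View pics/w1.png

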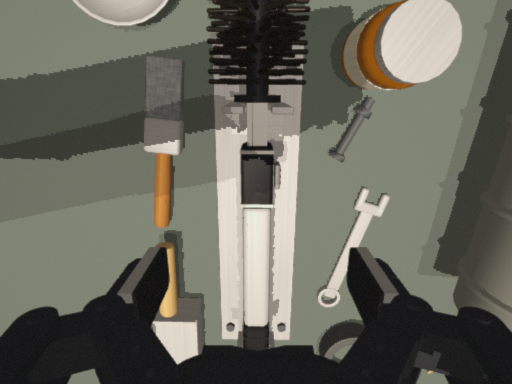

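The wrist view shows the collar at about (257,175), the button bulge on its right at (279,177), and the hub at (256,100). I now measure the axis and the collar ends in the tool frame.

```bash
python3 - <<'E'
from h import *
o=monitor.get_obs();R=Ro.from_quat(o["ee_rot"]).as_matrix();wp=(o["position"],o["ee_rot"])
P=cloud("wrist",np.load("w.npy"),wp=wp);T=(P-wp[0])@R
top=(P[...,2]>.0955)&(P[...,2]<.106)&(abs(T[...,1])<.03)&(T[...,2]<.2)&(T[...,2]>-.08)
X=[]
for a in np.arange(-.06,.13,.01):
    q=T[top&(T[...,2]>=a)&(T[...,2]<a+.01)];z=.2314-q[:,0] if len(q) else 0
    if len(q)>5: print(round(a+.005,3),len(q),q[:,1].min().round(4),q[:,1].max().round(4),((q[:,1].min()+q[:,1].max())/2).round(4),np.median(z).round(4)); X.append([a+.005,q[:,1].min()])
p=cv2.imread("pics/w1.png")
for u in(250,257,264):
  for v in range(138,214,2): 
    print(v,T[v,u,2].round(4),P[v,u,2].round(4),p[v,u].mean().round(0),end=" | ")
  print()
E
```

```text
-0.055 26 -0.0084 0.0084 0.0 0.0958
-0.045 30 -0.0084 0.0085 0.0 0.0958
-0.035 60 -0.0122 0.0112 -0.0005 0.0986
-0.025 387 -0.015 0.015 -0.0 0.1025
-0.015 370 -0.015 0.0161 0.0005 0.1025
-0.005 352 -0.0144 0.02 0.0028 0.1025
0.005 342 -0.0145 0.0184 0.0019 0.1025
0.015 325 -0.0147 0.0156 0.0004 0.1025
0.025 257 -0.0156 0.0146 -0.0005 0.1027
0.035 259 -0.0133 0.0121 -0.0006 0.0982
0.045 242 -0.0134 0.0122 -0.0006 0.0985
0.055 235 -0.0125 0.0122 -0.0001 0.0984
0.065 229 -0.0136 0.0124 -0.0006 0.0985
0.075 217 -0.0138 0.0115 -0.0012 0.0984
0.085 223 -0.014 0.0116 -0.0012 0.0984
0.095 212 -0.0131 0.0117 -0.0007 0.0984
0.105 206 -0.0133 0.0118 -0.0007 0.0984
0.115 193 -0.0134 0.0119 -0.0008 0.0984
0.125 198 -0.0135 0.0109 -0.0013 0.0984
138 -0.0374 0.0958 150.0 | 140 -0.0353 0.0944 151.0 | 142 -0.0337 0.0952 150.0 | 144 -0.0322 0.0971 144.0 | 146 -0.0308 0.0995 57.0 | 148 -0.0291 0.1002 14.0 | 150 -0.0277 0.1024 64.0 | 152 -0.0259 0.1025 108.0 | 154 -0.0242 0.1029 50.0 | 156 -0.0225 0.1035 17.0 | 158 -0.0206 0.1029 29.0 | 160 -0.0189 0.1036 68.0 | 162 -0.0168 0.1021 70.0 | 164 -0.015 0.10
[... 1869 characters left out ...]
205 0.1025 21.0 | 160 -0.0185 0.1019 32.0 | 162 -0.017 0.103 59.0 | 164 -0.0152 0.1033 63.0 | 166 -0.0131 0.1022 63.0 | 168 -0.0115 0.1032 62.0 | 170 -0.0097 0.1035 62.0 | 172 -0.0075 0.1023 61.0 | 174 -0.0057 0.1025 61.0 | 176 -0.0038 0.1023 58.0 | 178 -0.0019 0.1024 57.0 | 180 -0.0 0.1026 58.0 | 182 0.0016 0.1035 56.0 | 184 0.0037 0.1029 55.0 | 186 0.0062 0.101 54.0 | 188 0.0075 0.1031 56.0 | 190 0.0099 0.1017 53.0 | 192 0.0113 0.1033 54.0 | 194 0.0137 0.1021 61.0 | 196 0.0152 0.1032 60.0 | 198 0.0172 0.1032 61.0 | 200 0.0193 0.103 58.0 | 202 0.021 0.1037 56.0 | 204 0.0232 0.1031 143.0 | 206 0.0252 0.1031 229.0 | 208 0.0278 0.1017 130.0 | 210 0.0316 0.0971 203.0 | 212 0.0332 0.0983 221.0 |
```

Call:
send_rows --grip '[0,0,0,0,0]' --pt "20 1 -1" --pt "45 1 -1" --pt "70 1 -1" --pt "95 1 -1" --pt "110 1 -1" --twist '[0.4,0.4,0.4,0.4,0.4]'

```text
clock: 3.67
position: [0.5511, 0.0554, 0.1188]
ee_rot: [0.48, 0.519, -0.481, 0.518]
ft_force: [-0.9, -0.6, -0.1]
grip_width: 1.0
```

Call:
send_rows --grip '[0,0,0,0,0]' --pt "15 0 0" --pt "30 0 0" --pt "45 0 0" --pt "57 0 0" --pt "57 0 0" --twist '[0,0,0,0,0]'

```text
clock: 4.08
position: [0.5508, 0.0554, 0.062]
ee_rot: [0.479, 0.52, -0.481, 0.518]
ft_force: [-0.4, -0.0, -0.4]
grip_width: 1.001
```

```bash
python3 w.py w2
```

```text
[0.5508 0.0554 0.062 ] [[-0.003, 0.997, 0.079], [-0.0, 0.079, -0.997], [-1.0, -0.003, 0.0]]
brush 0.72 254 276 world [0.5496 0.0666 0.1035] tool [-0.0414 -0.0004 -0.0113]
brush_hub 0.82 255 119 world [0.5456 0.1252 0.106 ] tool [-0.044   0.0002 -0.07  ]
```

View pics/w2.png

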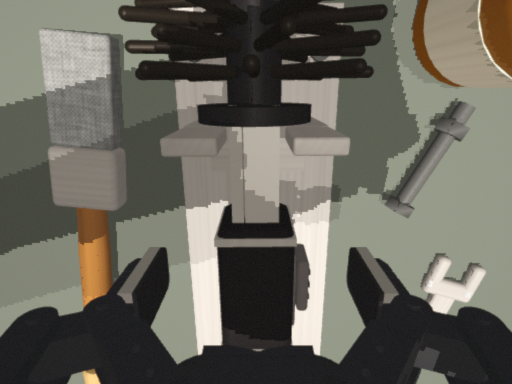

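The wrist view shows the collar between the fingers (columns 220–294), with the button at (303,277) facing the right-hand pad. Next I squeeze.

Call:
send_rows --grip '[100,150,255,255,255]' --pt "-2 0 0" --pt "-2 0 0" --pt "-2 0 0" --pt "-2 0 0" --pt "-2 0 0" --twist '[0,0,0,0,0]' --newtons 30

```text
clock: 4.7
position: [0.5527, 0.0558, 0.067]
ee_rot: [0.48, 0.519, -0.479, 0.52]
ft_force: [-2.0, -1.2, 1.6]
grip_width: 0.368
```

Call:
send_rows --grip '[255,255,255,255,255]' --pt "0 0 0" --pt "0 0 0" --pt "0 0 0" --pt "0 0 0" --pt "0 0 0" --twist '[0,0,0,0,0]'

```text
clock: 5.12
position: [0.5527, 0.0558, 0.067]
ee_rot: [0.48, 0.519, -0.479, 0.52]
ft_force: [-0.6, -0.2, 5.2]
grip_width: 0.362
```

```bash
python3 w.py w3; python3 -c "
from h import *
o=monitor.get_obs();print(o['clock'],o['grip_width']*85,o['ft_force'],o['torque'])"
```

```text
[0.5527 0.0558 0.067 ] [[0.001, 0.997, 0.081], [-0.0, 0.081, -0.997], [-1.0, 0.001, 0.0]]
brush 0.87 252 272 world [0.5506 0.0659 0.104 ] tool [-0.0371 -0.0013 -0.0102]
brush_hub 0.95 254 118 world [0.5468 0.1255 0.1076] tool [-0.0407 -0.0002 -0.07  ]
5.3167 31.60209538740897 [-1.53141573 -0.46211179  5.65268106] [-0.10296801  0.11522576 -0.02709893]
```

View pics/w3.png

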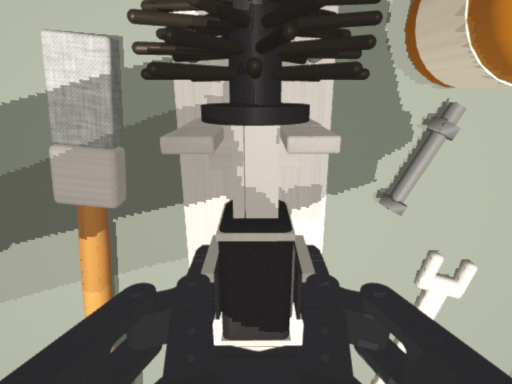

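The opening is 31.6 mm, so the button is fully in. Now I draw along tool +z.

Call:
send_rows --grip '[255,255,255,255,255]' --pt "-0.5 0 4" --pt "-0.5 0 12" --pt "-0.5 0 22" --pt "-0.5 0 32" --pt "-0.5 0.3 42" --twist '[0,0,0,0,0]'

```text
clock: 5.73
position: [0.5559, 0.0148, 0.067]
ee_rot: [0.48, 0.52, -0.479, 0.52]
ft_force: [-1.8, 6.4, 3.6]
grip_width: 0.364
```

```bash
python3 w.py w4; python3 -c "
from h import *
o=monitor.get_obs();print(o['clock'],o['grip_width']*85,o['ft_force'],o['torque'])"
```

```text
[0.5559 0.0148 0.067 ] [[0.0, 0.997, 0.082], [0.002, 0.082, -0.997], [-1.0, 0.0, -0.002]]
brush 0.72 253 270 world [0.5542 0.0247 0.1025] tool [-0.0354 -0.0009 -0.0101]
brush_hub 0.67 253 12 world [0.5469 0.1177 0.0939] tool [-0.0267 -0.0005 -0.1034]
5.9333 31.11519336406647 [-0.33174552 -2.88782203  3.98712804] [-0.61917306 -0.08874927  0.21873427]
```

View pics/w4.png

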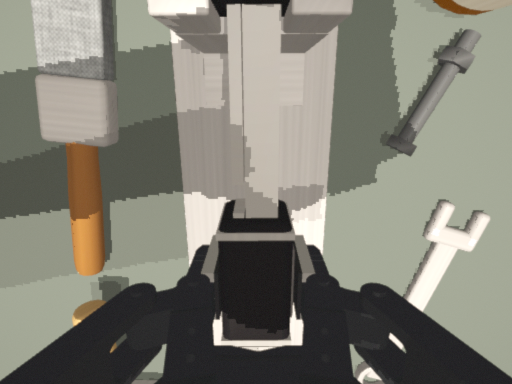

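The wrist view shows a longer rod up to the fork at (250,10), and the collar unmoved in the pads. I continue drawing.

Call:
send_rows --grip '[255,255,255,255,255]' --pt "0 0 10" --pt "0 0 21" --pt "0 0.2 32" --pt "0 0.2 43" --pt "0 0.3 54" --twist '[0,0,0,0,0]'

```text
clock: 6.35
position: [0.5607, -0.0384, 0.067]
ee_rot: [0.48, 0.521, -0.478, 0.52]
ft_force: [-1.2, 7.1, 3.1]
grip_width: 0.365
```

Call:
send_rows --grip '[255,255,255,255,255]' --pt "0 0 11" --pt "0 0 22" --pt "0 0.2 33" --pt "0 0.2 43" --pt "0 0.3 52" --twist '[0,0,0,0,0]'

```text
clock: 6.77
position: [0.5652, -0.0902, 0.067]
ee_rot: [0.48, 0.521, -0.478, 0.52]
ft_force: [-2.2, 7.2, 5.0]
grip_width: 0.367
```

Call:
send_rows --grip '[255,255,255,255,255]' --pt "0 0 2" --pt "0 0 4" --pt "0 0 6" --pt "0 0 8" --pt "0 0 9" --twist '[0,0,0,0,0]'

```text
clock: 7.18
position: [0.566, -0.099, 0.067]
ee_rot: [0.48, 0.521, -0.478, 0.52]
ft_force: [-1.5, 6.4, 4.4]
grip_width: 0.367
```

Call:
send_rows --grip '[255,255,255,255,255]' --pt "0 0 1" --pt "0 0 2" --pt "0 0 3" --pt "0 0 4" --pt "0 0 5" --twist '[0,0,0,0,0]'

```text
clock: 7.6
position: [0.5663, -0.1037, 0.067]
ee_rot: [0.48, 0.521, -0.478, 0.52]
ft_force: [-0.8, 6.4, 4.6]
grip_width: 0.367
```

Call:
send_rows --grip '[255,255,255,255,255]' --pt "0 0 0.5" --pt "0 0 1" --pt "0 0 1.5" --pt "0 0 1.5" --pt "0 0 1.5" --twist '[0,0,0,0,0]'

```text
clock: 8.02
position: [0.5665, -0.1053, 0.067]
ee_rot: [0.48, 0.521, -0.478, 0.52]
ft_force: [-0.6, 5.9, 4.8]
grip_width: 0.365
```

```bash
python3 w.py w5;python3 - <<'E'
from h import *
for c in("top","scene"):
    p,d=viewer.camera(c);cv2.imwrite(f"pics/{c}1.png",cv2.resize(p,(768,576)))
    P=cloud(c,d)
    for n in["brush","brush_hub","rest_fork","handle_end"]:
        for q in viewer.spot_point(n,c)[:1]:
            u,v=map(int,q["position"]);print(c,n,round(q["score"],2),u,v,P[v,u].round(3))
o=monitor.get_obs();print(o['clock'],o['grip_width']*85,o['ft_force'],o['torque'])
E
```

```text
[ 0.5665 -0.1053  0.067 ] [[0.0, 0.997, 0.083], [0.002, 0.083, -0.997], [-1.0, 0.001, -0.002]]
brush 0.62 255 269 world [ 0.5655 -0.0946  0.103 ] tool [-0.0359 -0.0001 -0.0108]
top brush 0.95 320 186 [ 0.535 -0.08   0.263]
top brush_hub 0.88 226 192 [0.553 0.115 0.095]
top rest_fork 0.74 224 195 [0.544 0.119 0.103]
top handle_end 0.67 207 155 [0.644 0.162 0.088]
scene brush 0.72 202 210 [ 0.587 -0.116  0.114]
scene brush_hub 0.76 280 171 [0.55  0.114 0.094]
scene rest_fork 0.86 278 174 [0.556 0.104 0.094]
scene handle_end 0.91 59 283 [ 0.594 -0.392  0.098]
8.7167 31.19792390869253 [-0.76649864  5.99244852  4.90904943] [ 1.0803449   0.04862801 -0.00966376]
```

View pics/scene1.png

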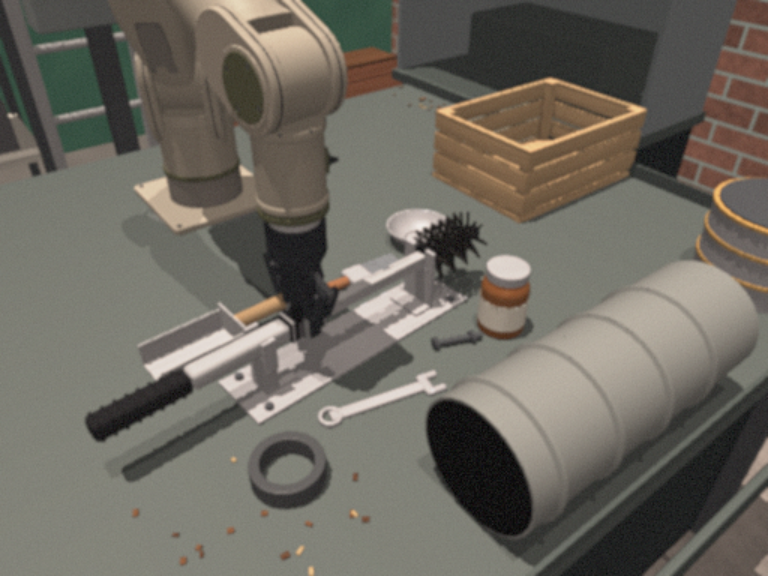

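View pics/w5.png

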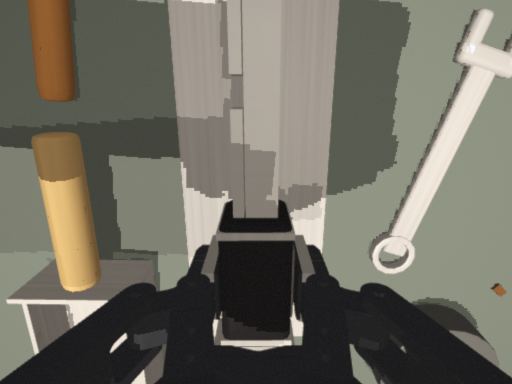

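The scene view shows the handle drawn well back, with the head still held at the fork (430,270). There is no rise in force at the end stop yet, so I creep on.

Call:
send_rows --grip '[255,255,255,255,255]' --pt "0 0 0.5" --pt "0 0 1" --pt "0 0 1.5" --pt "0 0 1.5" --pt "0 0 1.5" --twist '[0,0,0,0,0]'

```text
clock: 9.13
position: [0.5666, -0.1068, 0.067]
ee_rot: [0.48, 0.521, -0.478, 0.52]
ft_force: [-0.5, 6.6, 4.6]
grip_width: 0.367
```

```bash
cat > s.py <<'E'
from h import *
o=monitor.get_obs();print(o['clock'],o['grip_width']*85,o['ft_force'].round(2),o['torque'].round(2),o['position'].round(4),np.abs(o['joint_velocities']).max().round(3))
E
python3 s.py
```

```text
9.1333 31.22800152681916 [-0.47  6.55  4.6 ] [ 1.15  0.03 -0.01] [ 0.5666 -0.1068  0.067 ] 0.002
```

Call:
send_rows --grip '[255,255,255,255,255]' --pt "0 0 0.5" --pt "0 0 1" --pt "0 0 1.5" --pt "0 0 1.5" --pt "0 0 1.5" --twist '[0,0,0,0,0]'

```text
clock: 9.55
position: [0.5666, -0.1068, 0.067]
ee_rot: [0.48, 0.521, -0.478, 0.52]
ft_force: [-1.8, 10.0, 6.1]
grip_width: 0.365
```

Call:
send_rows --grip '[255,255,255,255,255]' --pt "0 0 0.5" --pt "0 0 1" --pt "0 0 1.5" --pt "0 0 1.5" --pt "0 0 1.5" --twist '[0,0,0,0,0]'

```text
clock: 9.97
position: [0.5666, -0.1068, 0.067]
ee_rot: [0.48, 0.522, -0.477, 0.519]
ft_force: [-2.9, 15.4, 6.9]
grip_width: 0.368
```

```bash
python3 w.py w6; python3 s.py
```

```text
[ 0.5666 -0.1068  0.067 ] [[-0.0, 0.996, 0.085], [0.005, 0.085, -0.996], [-1.0, 0.0, -0.005]]
brush 0.67 253 268 world [ 0.5648 -0.0962  0.1024] tool [-0.0354 -0.0009 -0.011 ]
10.1667 30.901692026681204 [-2.23 14.85  6.32] [ 2.73  0.49 -0.18] [ 0.5666 -0.1068  0.067 ] 0.002
```

The position stuck at y=-0.1068 while the force rose from 6.5 to 15 N, with no slip in the pads. That is the second stop. I ease off the tension and lift.

Call:
send_rows --grip '[255,255,255,255,255]' --pt "0 0 -1" --pt "0 0 -2" --pt "0 0 -3" --pt "-2 0 -3" --pt "-5 0 -3" --twist '[0,0,0,0,0]'

```text
clock: 10.58
position: [0.5653, -0.1068, 0.0706]
ee_rot: [0.479, 0.521, -0.479, 0.519]
ft_force: [0.5, 9.1, -6.8]
grip_width: 0.363
```

```bash
python3 s.py
```

```text
10.5833 30.885338738103375 [ 0.52  9.05 -6.81] [ 1.4  -0.07 -0.18] [ 0.5653 -0.1068  0.0706] 0.066
```

Call:
send_rows --grip '[255,255,255,255,255]' --pt "-5 0 -1" --pt "-11 0 -1" --pt "-18 0 -1" --pt "-25 0 -1" --pt "-32 0 -1" --twist '[0,0,0,0,0]'

```text
clock: 11.0
position: [0.5649, -0.1028, 0.1023]
ee_rot: [0.479, 0.523, -0.478, 0.518]
ft_force: [-0.0, 18.8, -8.9]
grip_width: 0.365
```

```bash
python3 w.py w7; python3 s.py; python3 - <<'E'
from h import *
p,d=viewer.camera("scene");cv2.imwrite("pics/scene2.png",cv2.resize(p,(768,576)))
E
```

```text
[ 0.5649 -0.1028  0.1023] [[-0.004, 0.996, 0.084], [0.006, 0.084, -0.996], [-1.0, -0.003, -0.007]]
brush 0.75 255 266 world [ 0.564  -0.0919  0.1365] tool [-0.0342 -0.0001 -0.0111]
11.2 31.130646650607318 [-0.06 14.47 -6.58] [ 3.28  0.05 -0.24] [ 0.5651 -0.1028  0.1023] 0.005
```

View pics/scene2.png

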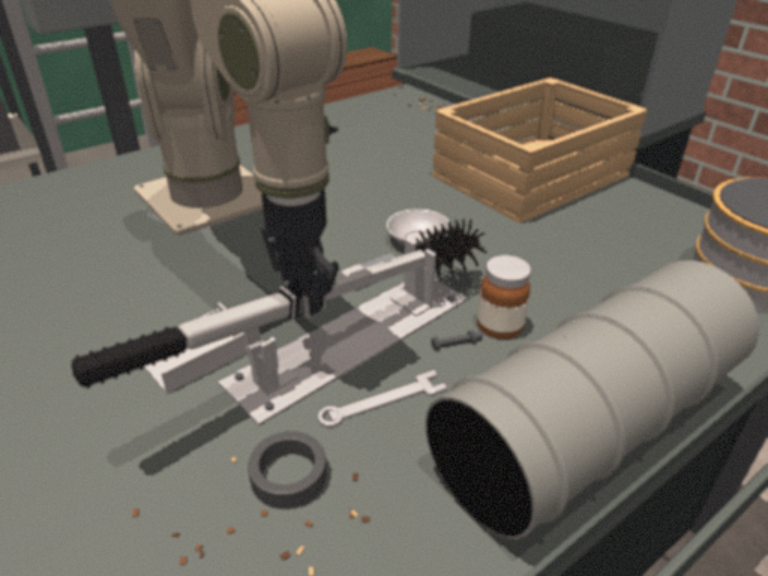

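The scene view shows the head still hung up in the fork at (430,255) by the tension, so the brush is pitched. I set it back down, release the tension fully so the flange stands clear of the fork, and then lift again.

Call:
send_rows --grip '[255,255,255,255,255]' --pt "2 0 -2" --pt "8 0 -2" --pt "16 0 -2" --pt "24 0 -2" --pt "31 0 -2" --twist '[0,0,0,0,0]'

```text
clock: 11.67
position: [0.5656, -0.1069, 0.0714]
ee_rot: [0.479, 0.52, -0.48, 0.519]
ft_force: [0.4, -1.4, -1.6]
grip_width: 0.369
```

```bash
python3 w.py w8; python3 s.py
```

```text
[ 0.5656 -0.1069  0.0714] [[-0.001, 0.997, 0.08], [-0.001, 0.08, -0.997], [-1.0, -0.001, 0.001]]
brush 0.8 252 268 world [ 0.5635 -0.0959  0.107 ] tool [-0.0356 -0.0013 -0.0111]
11.8667 31.087916056004556 [-0.2   0.56 -4.84] [-0.12 -0.05 -0.03] [ 0.5659 -0.1061  0.0724] 0.011
```

Call:
send_rows --grip '[255,255,255,255,255]' --pt "0 0 -1" --pt "0 0 -2" --pt "0 0 -3" --pt "0 0 -4" --pt "0 0 -4" --twist '[0,0,0,0,0]'

```text
clock: 12.28
position: [0.5659, -0.1014, 0.073]
ee_rot: [0.479, 0.52, -0.479, 0.52]
ft_force: [-0.0, -0.8, -4.4]
grip_width: 0.365
```

```bash
python3 s.py; python3 - <<'E'
from h import *
p,d=viewer.camera("scene");cv2.imwrite("pics/scene3.png",cv2.resize(p[130:250,30:350],(800,300),interpolation=2))
p,d=viewer.camera("top");cv2.imwrite("pics/top3.png",cv2.resize(p[140:240,150:430],(800,286),interpolation=2))
P=cloud("top",d)
for n in["brush_hub","rest_fork"]:
    for q in viewer.spot_point(n,"top")[:1]:
        u,v=map(int,q["position"]);print(n,round(q["score"],2),q["position"],P[v,u].round(3))
E
```

```text
12.2833 31.0214104278813 [-0.03 -0.78 -4.4 ] [-0.11 -0.01  0.03] [ 0.5659 -0.1014  0.073 ] 0.003
brush_hub 0.89 [221.8, 196.6] [0.542 0.126 0.105]
rest_fork 0.66 [228.3, 196.6] [0.543 0.11  0.097]
```

View pics/scene3.png

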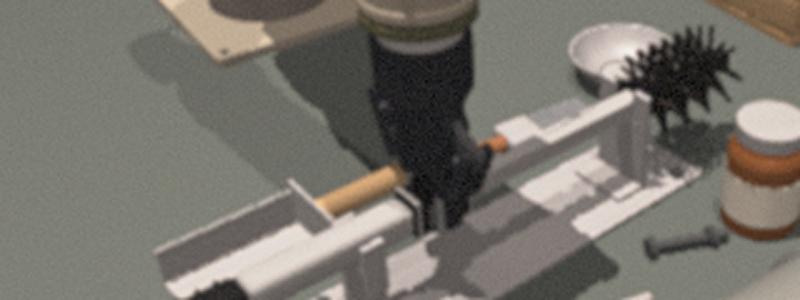

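View pics/top3.png

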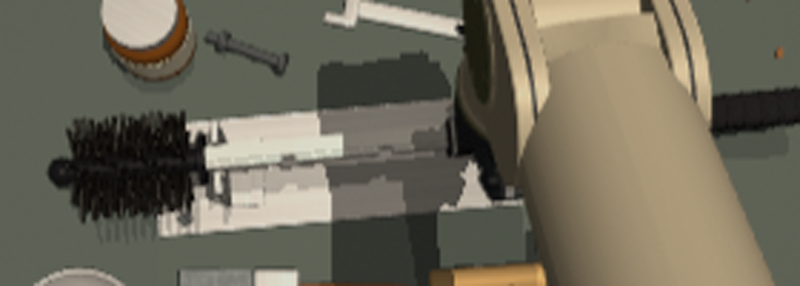

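The force is now only the brush's weight (-4.4 N) with almost no moment, and the flange stands a few mm ahead of the fork. I lift straight up.

Call:
send_rows --grip '[255,255,255,255,255]' --pt "-3 0 0" --pt "-8 0 0" --pt "-14 0 0" --pt "-20 0 0" --pt "-25 0 0" --twist '[0,0,0,0,0]'

```text
clock: 12.9
position: [0.5662, -0.1017, 0.0989]
ee_rot: [0.48, 0.519, -0.479, 0.52]
ft_force: [0.7, 0.6, -4.1]
grip_width: 0.368
```

```bash
python3 s.py; python3 - <<'E'
from h import *
p,d=viewer.camera("scene");cv2.imwrite("pics/scene4.png",cv2.resize(p[110:270,20:350],(800,388),interpolation=2))
E
```

```text
12.9 31.29137299372112 [ 0.68  0.56 -4.07] [-0.12 -0.    0.  ] [ 0.5662 -0.1017  0.0989] 0.103
```

View pics/scene4.png

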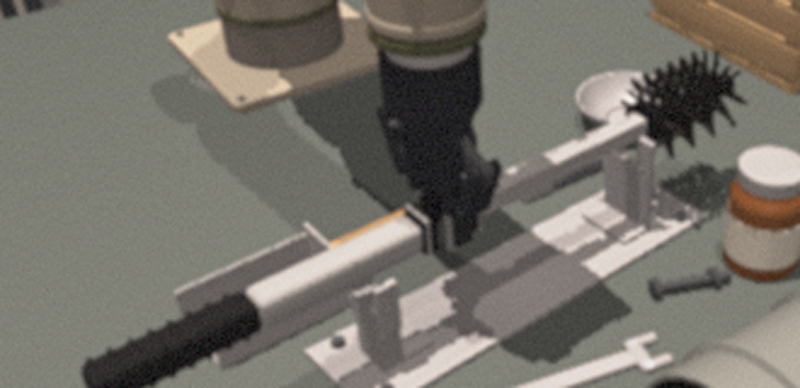

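The brush is level and lifting free of the fork (625,140) and the saddle. I carry on to a total rise of about 190 mm.

Call:
send_rows --grip '[255,255,255,255,255]' --pt "-8 0 0" --pt "-20 0 0" --pt "-33 0 0" --pt "-46 0 0" --pt "-58 0 0" --twist '[0,0,0,0,0]'

```text
clock: 13.37
position: [0.5662, -0.1017, 0.1578]
ee_rot: [0.48, 0.519, -0.479, 0.52]
ft_force: [-0.2, -0.5, -3.7]
grip_width: 0.365
```

Call:
send_rows --grip '[255,255,255,255,255]' --pt "-13 0 0" --pt "-26 0 0" --pt "-39 0 0" --pt "-52 0 0" --pt "-62 0 0" --twist '[0,0,0,0,0]'

```text
clock: 13.78
position: [0.5661, -0.1017, 0.2197]
ee_rot: [0.48, 0.519, -0.479, 0.52]
ft_force: [-0.4, 0.0, -3.4]
grip_width: 0.368
```

Call:
send_rows --grip '[255,255,255,255,255]' --pt "-12 0 0" --pt "-23 0 0" --pt "-32 0 0" --pt "-38 0 0" --pt "-40 0 0" --twist '[0,0,0,0,0]'

```text
clock: 14.2
position: [0.5662, -0.1017, 0.259]
ee_rot: [0.48, 0.519, -0.479, 0.52]
ft_force: [0.9, 0.4, -4.2]
grip_width: 0.369
```

Call:
send_rows --grip '[255,255,255,255,255]' --pt "0 0 0" --pt "0 0 0" --pt "0 0 0" --pt "0 0 0" --pt "0 0 0" --twist '[0,0,0,0,0]'

```text
clock: 14.62
position: [0.5657, -0.1017, 0.2574]
ee_rot: [0.479, 0.52, -0.479, 0.52]
ft_force: [-0.5, -0.6, -3.7]
grip_width: 0.364
```

```bash
python3 s.py; python3 - <<'E'
from h import *
p,d=viewer.camera("scene");cv2.imwrite("pics/scene5.png",cv2.resize(p,(768,576)))
P=cloud("scene",d);print("collar est z = TCP+.018")
for n in["brush_hub","handle_end"]:
    for q in viewer.spot_point(n,"scene")[:1]:
        u,v=map(int,q["position"]);print(n,round(q["score"],2),u,v,P[v,u].round(3))
        if n=="brush_hub": H=P[v,u]
o=monitor.get_obs();print("hub-collar", np.linalg.norm(H[:2]-o["position"][:2]))
p,d=viewer.camera("top");cv2.imwrite("pics/top5.png",cv2.resize(p,(768,576)));P=cloud("top",d)
for n in["brush_hub"]:
    for q in viewer.spot_point(n,"top")[:1]:
        u,v=map(int,q["position"]);print(n,round(q["score"],2),u,v,P[v,u].round(3))
s=(P[...,1]<-.25)&(P[...,1]>-.45)&(abs(P[...,0]-.585)<.05)&(P[...,2]>.2)
q=P[s];print("handle seen y",q[:,1].min(),q[:,1].max(),np.median(q[:,2]))
s=(P[...,1]<.12)&(P[...,1]>-.02)&(abs(P[...,0]-.555)<.04)&(P[...,2]>.2)&(P[...,2]<.32)
q=P[s];print("rod y",q[:,1].min(),q[:,1].max(),np.polyfit(q[:,1],q[:,2],1))
E
```

```text
14.6167 30.949183408459213 [-0.53 -0.61 -3.67] [-0.12  0.01  0.06] [ 0.5657 -0.1017  0.2574] 0.003
collar est z = TCP+.018
brush_hub 0.67 286 96 [0.555 0.116 0.278]
handle_end 0.55 25 189 [ 0.591 -0.389  0.283]
hub-collar 0.218078006438251
handle seen y -0.3883703462944559 -0.3210677878159378 0.29116427475624845
rod y -0.01997989389613525 0.1199322155629972 [-0.0154428   0.28151094]
```

View pics/scene5.png

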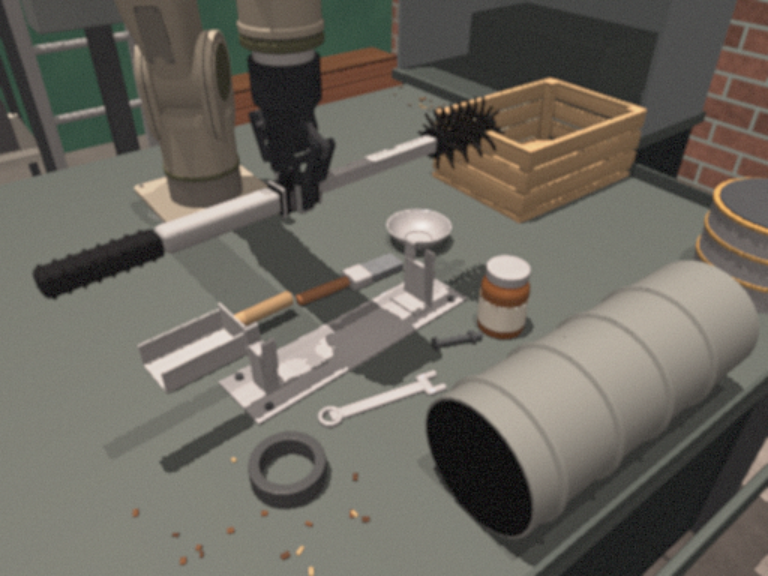

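View pics/top5.png

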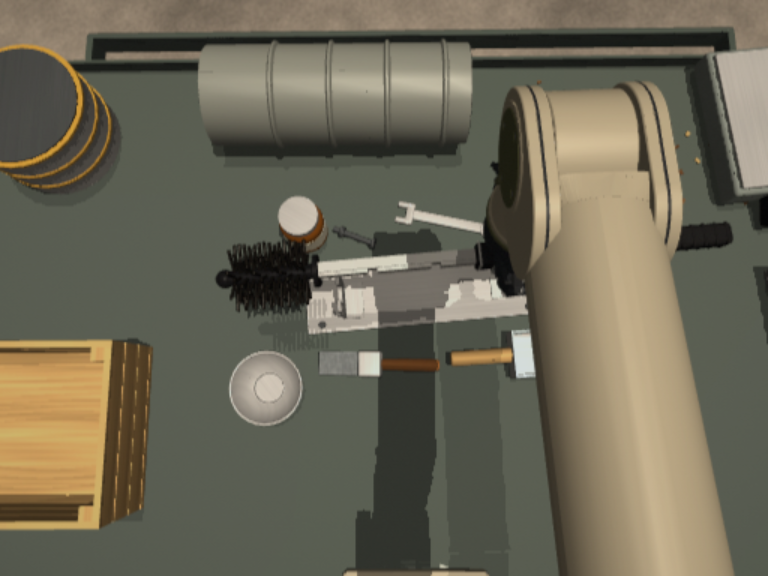

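```bash
python3 - <<'E'
from h import *
p,d=viewer.camera("top");P=cloud("top",d)
H=np.array([.566,-.1017]);a=np.array([-.084,.9965]);s=(P[...,:2]-H)@a;l=(P[...,:2]-H)@np.array([.9965,.084])
m=(P[...,2]>.24)&(P[...,2]<.33)
c=m&(abs(l)<.012);x=s[c];print("ends",x.min().round(4),x.max().round(4),"len",(x.max()-x.min()).round(4))
for b in np.arange(.19,.25,.004):
    k=m&(s>=b)&(s<b+.004)&(abs(l)<.06);print(b.round(3),k.sum(),l[k].min().round(3),l[k].max().round(3),p[k].mean().round(0),P[k][:,2].max().round(3))
o=monitor.get_obs();wp=(o["position"],o["ee_rot"])
E
python3 w.py w9
```

```text
ends -0.2886 0.357 len 0.6456
0.19 25 -0.009 0.008 184.0 0.285
0.194 23 -0.009 0.008 180.0 0.283
0.198 22 -0.009 0.009 182.0 0.285
0.202 23 -0.009 0.009 178.0 0.284
0.206 26 -0.009 0.01 180.0 0.283
0.21 22 -0.009 0.008 183.0 0.283
0.214 25 -0.009 0.008 177.0 0.283
0.218 27 -0.009 0.009 183.0 0.285
0.222 21 -0.008 0.009 181.0 0.285
0.226 61 -0.02 0.02 55.0 0.294
0.23 43 -0.02 0.02 27.0 0.296
0.234 15 -0.019 0.009 25.0 0.291
0.238 24 -0.01 0.01 27.0 0.283
0.242 146 -0.042 0.042 22.0 0.315
0.246 47 -0.041 0.042 19.0 0.315
[ 0.5658 -0.1017  0.2578] [[0.0, 0.997, 0.081], [-0.0, 0.081, -0.997], [-1.0, 0.0, 0.0]]
brush 0.75 252 264 world [ 0.5635 -0.0892  0.2929] tool [-0.0351 -0.0013 -0.0126]
button_pad 0.33 160 6 world [0.4479 0.0545 0.0199] tool [ 0.2378 -0.1049 -0.1652]
```

View pics/w9.png

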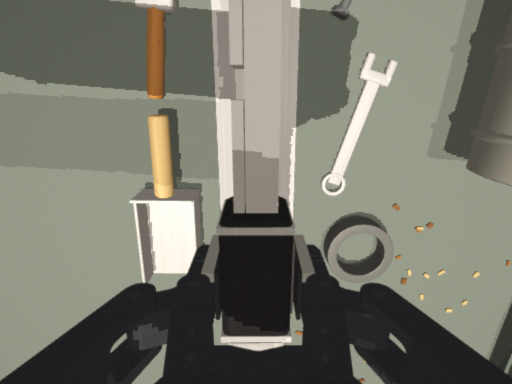

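```bash
python3 -c "
from h import *
print(manip.hand_in())"
```

```text
the job is handed in; nothing more can be done
None
```

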